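# Fit the missing V-head on a bench pipe rest

### The job

The pipe rest on the bench is missing one of its two V-heads: take the loose V-grooved head, slide its sleeve over the bare post and lower it under control, not dropped, until it sits fully home on the shoulder. Turn it so that its groove is in line with the groove of the head already fitted, ready for one straight pipe to lie in both, and let go. Leave the loose flat-topped head standing where it is.

Things in the scene. Friction and masses are not known exactly. Their poses are not given: they have to be found in the camera images.
- vhead: loose plain-steel head with a V-groove on top, standing sleeve mouth down, 0.5 to 0.8 kg. Origin: on the sleeve's axis at its lower rim; z up, x along the groove, y across. Sleeve from z = 0 to 50 mm: outside 40 mm, bore 27 mm, closed at 50 mm. Head from z = 50 to 90 mm: 56 mm along x, 50 mm across y. Half a turn about z makes no difference.
- flathead: loose plain-steel head with a flat top, to be left alone. Same sleeve, origin, outline (56 x 50 mm) and height (90 mm) as the V-head. It stands upright on the bench, at least 130 mm from the V-head; either may be the one nearer the rest.
- rest: pipe rest, fixed to the bench: grey base plate 80 x 300 x 10 mm with two upright posts 200 mm apart, one bare, one with its V-head fitted. Origin: on the bench surface, on the bare post's axis; z up, y towards the other post (at y = 200 mm). The plate runs from y = -50 to 250 mm. The fitted head's groove runs along y.
- post_top (a point): centre of the bare post's top, 116 mm above the bench. The bare post is 24 mm in diameter, with its last 6 mm tapered to 16 mm; its upper part rises 46 mm above the shoulder.
- seat (a point): on the bare post's axis, at the top face of the shoulder (a thicker tube, 40 mm in diameter), 70 mm above the bench: where the rim of the sleeve comes to rest.
- fitted_head (a point): the same point under the head already fitted on the other post; that head's top is 160 mm above the bench
- vhead_grip (a point): point on the loose V-head's axis 72 mm above its rim, midway between its flat vertical outer cheeks, which face +y and -y of the head, 50 mm apart over the outside, from z = 50 to 90 mm: good to grip from above. Same axes as vhead.
Not all that is in view belongs to the job. What is shaped like the vhead but pink is not meant.

How it is judged:
By the outcome, as a careful person would: the job done as asked, in the order asked, and still so for the second after the job is handed in, with the robot touching nothing.
It also fails if it takes over 40 s, if anything falls off the work surface, if the arm or the gripper's body presses on something with over 40 N, if the wrist force passes 120 N, or if a joint passes its speed limit or range.

### The arm

A 6-joint arm with a two-finger parallel gripper is mounted at the origin on the work surface. World frame = base frame: x ahead of the robot, y to its left, z up, the work surface at z = 0. Lengths are in m, angles in rad, forces in N, time in s.
With the tool pointing down it reaches from about 0.425 to 0.925 m from the base axis. Payload 12.5 kg.
Tool frame: the origin (TCP) lies between the finger pads; the fingertips stand 19 mm ahead of it and the grasp point (between the pads) is the TCP; z points along the fingers, y is the direction in which the jaws open and shut (so a half turn about z gives the same grasp; the last joint's range is limited). The gripper opens to 85 mm and grips with 20 to 120 N. Pads are 22 mm wide; open, the fingers measure 114 mm over their backs; the gripper's body (76 mm by 85 mm) begins 54 mm behind the grasp point. The pads swing forward as they close: fully open they stand 13 mm farther back than shut.
Start: joints at [1.024, 0.491, 1.559, -0, 1.092, -0.106], TCP at [0.267, 0.565, 0.25] pointing down, gripper open.
Joint ranges: [-3.1, 3.1], [-0.84, 2.19], [0.05, 2.79], [-1.13, 4.28], [0.06, 2.93], [-2.69, 2.69]. Speed limits (rad/s): [2.22, 2.22, 2.79, 3.14, 3.14, 3.14].

### API

Orientations are given as a rotation vector (axis times angle).
In Python, from plant import get_obs, get_image, sign_off gives the robot as it stands. The module is installed in compiled form; this text tells all that it offers.
- The arm moves only by the tool carry_out, never from a script. Its argument "deltas" is a list of rows, each a list of 6 numbers: the shift along the tool's x, y, z in m, then the turn, a rotation vector about the tool's x, y, z in rad. A call has 1 to 20 rows; each row is the pose to reach, as a shift and turn from the pose commanded when the call began, along the tool's axes at that moment; what a row does not reach only later rows make up. A row lasts 1/10 s, in which the tool goes at most 50 mm and 8.59 degrees, less where a joint would pass 70% of its speed; a pose out of reach is approached as far as the arm can. A call with a gripper value outside its range is refused whole. "fingers" is the finger opening in m, from 0 to 0.0854, set as the call begins (left out, the last holds). The fingers move at their own pace and stop on an object; "grip_force" is the grip in N (left out, the last holds). Time passes only in rows, so rows that repeat a pose let the fingers close. It gives the time, the measured TCP pose, the force and the opening at its end, in the units of the state.
- get_obs(): the state, without advancing time (a new reading comes with each control period).
- get_image(name): name is "scene" or "top"; returns a dict with "pixels" (384x512x3 uint8, red, green, blue), "fx", "fy", "cx", "cy" (pixels), "extrinsics" (4x4, takes a point from camera to world coordinates). Camera axes: x right, y down, z forward; pixel columns grow to the right and rows downward; lengths in m; the calibration is good to about 2 mm. A picture is of the moment at which its call begins. There is no depth.
- sign_off(): hands the job in, once; it reports no verdict.
The state is a dict: "time": time; "qpos": joint angles; "qd": joint speeds; "joint_torque": joint torques, N m; "position": TCP position; "tcp_rot": TCP orientation; "force": force on the tool from outside, world axes, zero at the start; "ft_torque": the same for the moment, N m; "finger_gap": finger opening in m.
Only numpy, scipy, OpenCV 4.12 (cv2) and the standard library are available. Lean on these libraries where they do the work, as an engineer would, in place of code of your own. Each camera call takes 0.05 s, during which the arm holds its last target. There are 200 camera calls.

## Working session

There is one attempt and no reset: what is moved stays moved. The work goes in short steps, Python scripts to look and compute and a tool call to move; the robot and the scene stay as the last step left them, time stands still between calls to the robot, and variables do not carry over. Pictures are saved under pics/ and viewed, about 8 in all and at most 12, crops included, and the job is handed in when it is done.

Besides the shell and the picture viewer there is one more tool, called after "Call:" as a command line: name --pt "numbers of a row" for each row, then --argument value for the rest. carry_out: Moves the arm, as the interface text tells. Its arguments: {"type":"object","properties":{"deltas":{"type":"array","items":{"type":"array","items":{"type":"number"}}},"fingers":{"type":"number"},"grip_force":{"type":"number"}},"required":["deltas"]}

```bash
mkdir -p pics; cat > h.py <<'E'
import numpy as np, cv2
from plant import get_obs, get_image
def snap(n,tag):
    im=get_image(n); np.savez('pics/%s.npz'%tag,**im); cv2.imwrite('pics/%s.png'%tag,im['pixels'][:,:,::-1]); return im
def load(tag): return np.load('pics/%s.npz'%tag)
def crop(tag,u,v,w,h,s,out):
    p=load(tag)['pixels'][v:v+h,u:u+w,::-1]; cv2.imwrite('pics/%s.png'%out,cv2.resize(p,None,fx=s,fy=s,interpolation=cv2.INTER_CUBIC))
def atz(im,u,v,z):
    E=im['extrinsics']; d=E[:3,:3]@np.array([(u-im['cx'])/im['fx'],(v-im['cy'])/im['fy'],1]); o=E[:3,3]
    return o+d*(z-o[2])/d[2]
def proj(im,P):
    E=im['extrinsics']; c=(np.atleast_2d(P)-E[:3,3])@E[:3,:3]
    return np.c_[im['fx']*c[:,0]/c[:,2]+im['cx'],im['fy']*c[:,1]/c[:,2]+im['cy']]
E
python3 - <<'E'
from h import *
a=snap('scene','s0');b=snap('top','t0')
for i in(a,b): print(i['extrinsics'].round(3).tolist(),i['fx'])
cv2.imwrite('pics/both.png',cv2.resize(np.vstack([a['pixels'],b['pixels']])[:,:,::-1],None,fx=.78,fy=.78))
o=get_obs();print(o['position'],o['tcp_rot'],o['time'],o['force'],o['finger_gap'])
E
```

```text
[[-0.57, 0.629, -0.529, 1.192], [0.822, 0.425, -0.38, 0.501], [-0.014, -0.651, -0.759, 1.095], [0.0, 0.0, 0.0, 1.0]] 454.4853931240798
[[-0.03, -0.994, 0.108, 0.391], [-1.0, 0.031, 0.001, -0.002], [-0.005, -0.108, -0.994, 1.055], [0.0, 0.0, 0.0, 1.0]] 385.5456780538372
[0.26655404 0.56510343 0.24977017] [-6.86758636e-01 -3.06528136e+00  1.54155826e-03] 0.1 [-0.41000028  0.57673966  0.83353904] 0.0851326204142817
```

View pics/both.png

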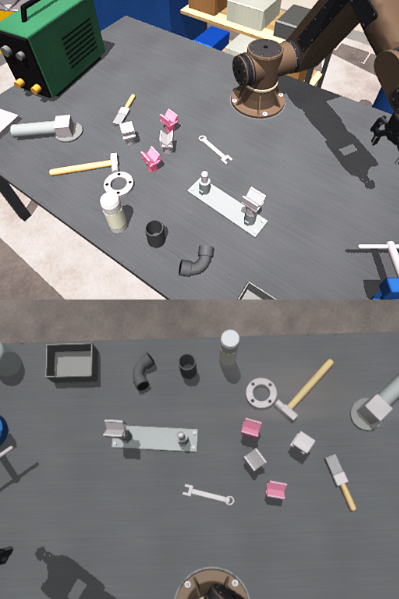

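```bash
python3 - <<'E'
from h import *
crop('t0',290,150,130,110,6,'c1')
crop('s0',140,130,110,100,6,'c2')
crop('t0',125,145,135,60,5.9,'c3')
E
```

```text
(no output)
```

View pics/c1.png

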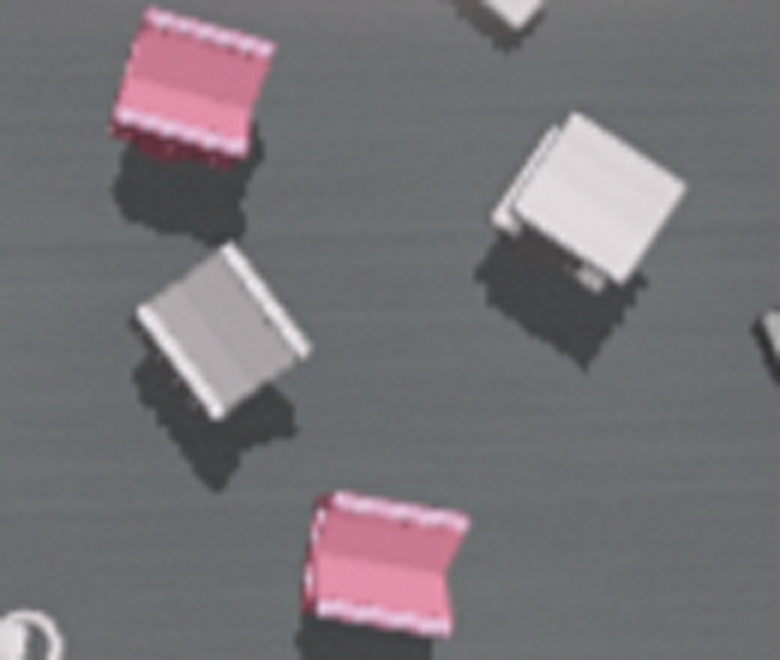

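View pics/c2.png

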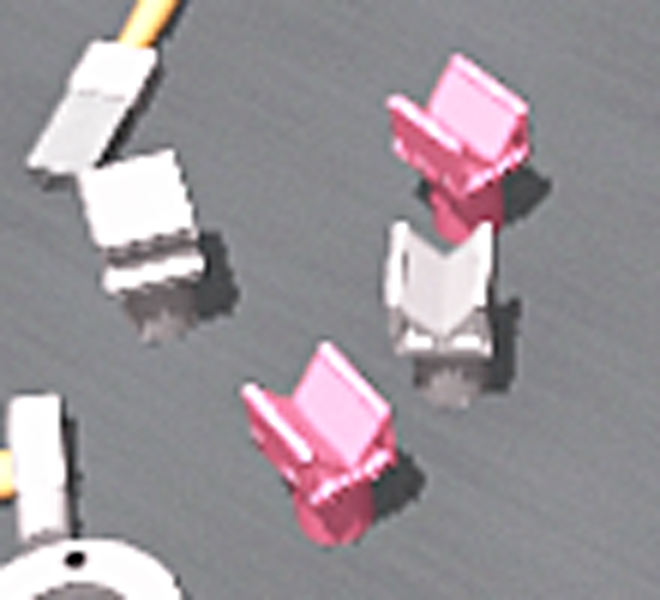

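View pics/c3.png

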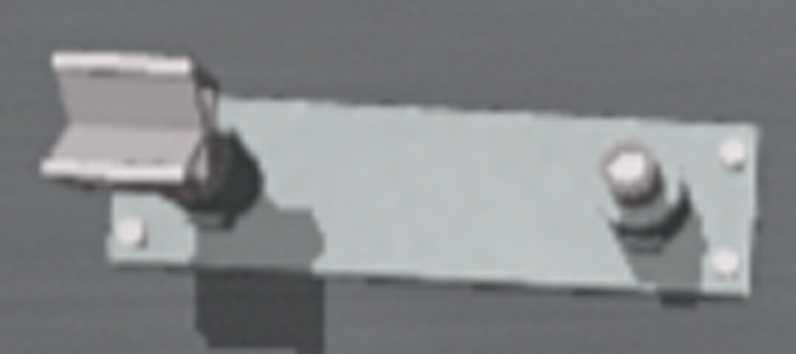

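```bash
cat > m.py <<'E'
from h import *
b=load('t0');a=load('s0')
f=lambda x,y,u,v,s:(u+(x+.5)/s-.5,v+(y+.5)/s-.5)
V=np.array([atz(b,*f(x,y,290,150,6),.09) for x,y in[(137,312),(218,420),(312,352),(230,242)]])
print('V',V.round(4).tolist(),V.mean(0))
g=(V[1]-V[0])+(V[2]-V[3]);yaw=np.arctan2(g[1],g[0]);c=V[3]-V[0]+V[2]-V[1]
print('len',[np.linalg.norm(V[i]-V[(i+1)%4]).round(4) for i in range(4)],'groove yaw',np.degrees(yaw),'across',np.degrees(np.arctan2(c[1],c[0])))
F=np.array([atz(b,*f(x,y,290,150,6),.09) for x,y in[(575,112),(687,187),(625,285),(512,208)]]);print('flat',F.mean(0))
T=atz(b,*f(632,167,125,145,5.9),.116);print('post',T)
H=np.array([atz(b,*f(x,y,125,145,5.9),.16) for x,y in[(52,55),(190,60),(183,180),(42,168)]]);print('H',H.round(4).tolist(),H.mean(0))
P=np.array([atz(b,*f(x,y,125,145,5.9),.01) for x,y in[(758,125),(750,297),(108,262)]]);print('P',P.round(4).tolist())
d=P[2]-P[1];print('rest yaw plate',np.degrees(np.arctan2(d[1],d[0])));d=H.mean(0)-T;print('rest yaw heads',np.degrees(np.arctan2(d[1],d[0])),np.linalg.norm(d[:2]))
y=(P[2]-P[1])/np.linalg.norm(P[2]-P[1]);print('post from plate',(P[0]+P[1])/2+.05*y)
E
python3 - <<'E'
from m import *
im=cv2.resize(a['pixels'][:,:,::-1],None,fx=3,fy=3,interpolation=cv2.INTER_CUBIC)
def dr(P,col):
    for q in proj(a,P): cv2.circle(im,tuple(int(t) for t in (q+.5)*3-.5),2,col,-1)
dr(V,(0,0,255));m=V.mean(0)
th=np.linspace(0,6.28,24)
cir=lambda p,z,r:np.c_[p[0]+r*np.cos(th),p[1]+r*np.sin(th),0*th+z]
dr(cir(m,0,.02),(0,255,0));dr(cir(T,.116,.008),(0,0,255));dr(cir(T,.07,.02),(0,255,0));dr(H,(0,0,255));dr(P,(255,0,0))
c1=im[460:650,570:770];c2=im[620:930,700:1060]
cv2.imwrite('pics/ov.png',np.hstack([cv2.resize(c1,(400,380)),cv2.resize(c2,(400,344))[:380] if 0 else cv2.copyMakeBorder(cv2.resize(c2,(400,344)),0,36,0,0,0)]))
E
```

```text
V [[0.4907, -0.1164, 0.09], [0.4444, -0.1482, 0.09], [0.4716, -0.1888, 0.09], [0.5191, -0.1567, 0.09]] [ 0.48144201 -0.15250478  0.09      ]
len [np.float64(0.0562), np.float64(0.0489), np.float64(0.0573), np.float64(0.0493)] groove yaw -145.74342291640778 across -55.516493521168385
flat [ 0.53302568 -0.31317773  0.09      ]
post [0.56539515 0.08288121 0.116     ]
H [[0.6101, 0.311, 0.16], [0.6063, 0.2555, 0.16], [0.5575, 0.2583, 0.16], [0.5642, 0.3147, 0.16]] [0.58453862 0.28487255 0.16      ]
P [[0.6031, 0.0333, 0.01], [0.5224, 0.0391, 0.01], [0.5479, 0.3368, 0.01]]
rest yaw plate 85.08696133298236
rest yaw heads 84.58603479338338 0.20289646663908342
post from plate [0.56702718 0.08601873 0.01      ]
```

View pics/ov.png

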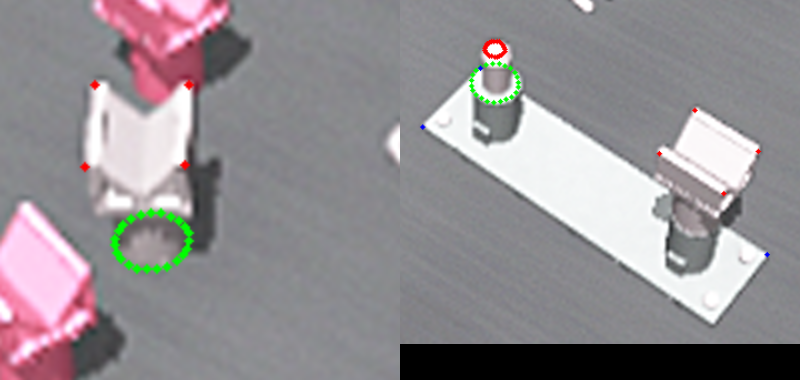

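```bash
cat > d.py <<'E'
from h import *
from scipy.spatial.transform import Rotation as R
def delta(p,yaw_y):
    o=get_obs();r=R.from_rotvec(o['tcp_rot']);y=np.radians(yaw_y)
    Y=np.array([np.cos(y),np.sin(y),0]);Z=np.array([0,0,-1.]);t=R.from_matrix(np.c_[np.cross(Y,Z),Y,Z])
    print('d',(r.inv().apply(np.array(p)-o['position'])).round(4),(r.inv()*t).as_rotvec().round(4),'t',o['time'].__round__(2) if hasattr(o['time'],'__round__') else o['time'])
def w2t(v): print('t',R.from_rotvec(get_obs()['tcp_rot']).inv().apply(v).round(4))
E
python3 -c "
from d import *
delta([.5,.2,.25],-55.6);delta([.4815,-.1525,.2],-55.6)"
```

```text
d [-0.3669 -0.2306 -0.    ] [-7.0000e-04  1.0000e-03  2.1004e+00] t 0.1
d [-0.5006 -0.5572  0.0503] [-7.0000e-04  1.0000e-03  2.1004e+00] t 0.1
```

Call:
carry_out --pt "-0.035 -0.02 0 0 0 0.13" --pt "-0.075 -0.047 0 0 0 0.27" --pt "-0.115 -0.072 0 0 0 0.41" --pt "-0.155 -0.097 0 0 0 0.55" --pt "-0.195 -0.122 0 0 0 0.69" --pt "-0.235 -0.147 0 0 0 0.83" --pt "-0.275 -0.172 0 0 0 0.97" --pt "-0.315 -0.197 0 0 0 1.11" --pt "-0.34 -0.225 0 0 0 1.25" --pt "-0.36 -0.26 0 0 0 1.39" --pt "-0.377 -0.298 0 0 0 1.53" --pt "-0.394 -0.336 0.005 0 0 1.67" --pt "-0.411 -0.374 0.01 0 0 1.81" --pt "-0.428 -0.412 0.015 0 0 1.95" --pt "-0.445 -0.45 0.02 0 0 2.1" --pt "-0.465 -0.488 0.03 0 0 2.1" --pt "-0.485 -0.526 0.04 0 0 2.1" --pt "-0.5006 -0.5572 0.05 0 0 2.1" --pt "-0.5006 -0.5572 0.05 0 0 2.1" --pt "-0.5006 -0.5572 0.05 0 0 2.1" --fingers 0.0854

```text
time: 2.1
position: [0.4813, -0.1527, 0.1998]
tcp_rot: [-3.001, -0.927, 0.001]
force: [0.2, -0.1, 0.8]
finger_gap: 0.0856
```

```bash
python3 -c "
from d import *
delta([.4815,-.1525,.07],-55.6);print(get_obs()['position'],get_obs()['qpos'])"
```

```text
d [3.000e-04 1.000e-04 1.298e-01] [-0.0012  0.0005 -0.0014] t 2.1
[ 0.48132172 -0.15266422  0.19982043] [-4.38110920e-01  3.86509437e-01  1.90707786e+00  2.54329370e-04
  8.49257326e-01  5.33525145e-01]
```

Call:
carry_out --pt "0 0 0.03 0 0 0" --pt "0 0 0.06 0 0 0" --pt "0 0 0.085 0 0 0" --pt "0 0 0.105 0 0 0" --pt "0 0 0.12 0 0 0" --pt "0 0 0.13 0 0 0" --pt "0 0 0.13 0 0 0"

```text
time: 2.8
position: [0.4815, -0.1513, 0.0697]
tcp_rot: [-2.999, -0.931, 0.002]
force: [-0.3, -0.2, 0.2]
finger_gap: 0.0856
```

```bash
python3 - <<'E'
from h import *
snap('scene','s1');crop('s1',150,90,140,120,4.5,'c4')
E
```

```text
(no output)
```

View pics/c4.png

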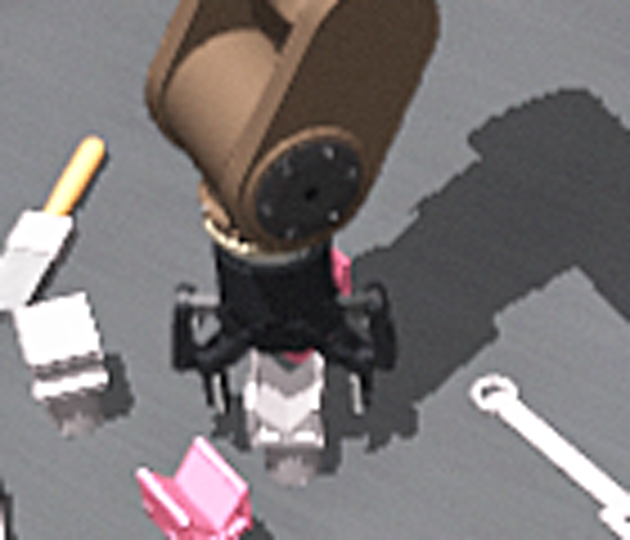

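The fingers straddle the grey V-head's cheeks (about 215–365, 400 in the crop), roughly centred and clear of the neighbours. Closing.

Call:
carry_out --pt "0 0 0 0 0 0" --pt "0 0 0 0 0 0" --pt "0 0 0 0 0 0" --pt "0 0 0 0 0 0" --pt "0 0 0 0 0 0" --pt "0 0 0 0 0 0" --pt "0 0 0 0 0 0" --pt "0 0 0 0 0 0" --fingers 0.03 --grip_force 60

```text
time: 3.65
position: [0.482, -0.1524, 0.0711]
tcp_rot: [3.0, 0.929, 0.002]
force: [-0.2, 0.8, 5.4]
finger_gap: 0.0493
```

Call:
carry_out --pt "0 0 -0.01 0 0 0" --pt "0 0 -0.03 0 0 0" --pt "0 0 -0.06 0 0 0" --pt "0 0 -0.09 0 0 0" --pt "0 0 -0.12 0 0 0" --pt "0 0 -0.14 0 0 0" --pt "0 0 -0.15 0 0 0" --pt "0 0 -0.15 0 0 0"

```text
time: 4.45
position: [0.4817, -0.1523, 0.2213]
tcp_rot: [3.0, 0.929, 0.002]
force: [0.8, 0.6, -5.2]
finger_gap: 0.0493
```

```bash
python3 - <<'E'
from d import *
snap('scene','s2');crop('s2',150,50,140,120,4.5,'c5')
print(get_obs())
delta([.566,.084,.22],-55.6+50.6)
E
```

```text
{'time': 4.5, 'qpos': array([-4.37051229e-01,  3.58459121e-01,  1.88493135e+00,  1.50094492e-04,
        8.98117266e-01,  5.32899628e-01]), 'qd': array([-4.55125788e-05,  2.51965815e-02,  1.57107022e-02, -2.84409126e-05,
       -9.36524732e-03,  6.44080195e-04]), 'joint_torque': array([ 5.89888520e-02, -5.35611176e+01, -2.49417204e+01, -1.98363850e-03,
        1.63382865e-01,  2.33229648e-04]), 'position': array([ 0.48138145, -0.15212571,  0.22022887]), 'tcp_rot': array([-3.00090035e+00, -9.29523635e-01, -2.22723938e-04]), 'force': array([-0.01718776,  0.51695473, -5.67926992]), 'ft_torque': array([-0.0097921 ,  0.03637868,  0.02399204]), 'finger_gap': 0.0493339515730946}
d [ 0.2033 -0.147   0.0003] [ 1.000e-04 -1.000e-04 -8.828e-01] t 4.5
```

View pics/c5.png

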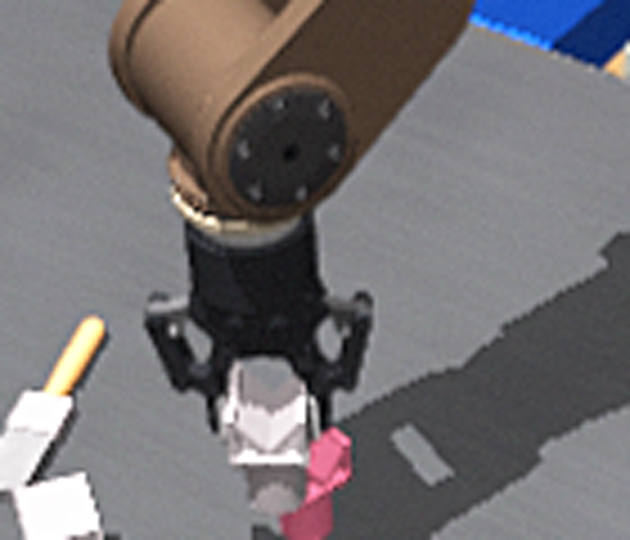

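Call:
carry_out --pt "0.012 -0.01 0 0 0 -0.07" --pt "0.036 -0.026 0 0 0 -0.16" --pt "0.064 -0.046 0 0 0 -0.28" --pt "0.092 -0.066 0 0 0 -0.4" --pt "0.12 -0.087 0 0 0 -0.52" --pt "0.148 -0.107 0 0 0 -0.64" --pt "0.174 -0.126 0 0 0 -0.76" --pt "0.193 -0.14 0 0 0 -0.84" --pt "0.2033 -0.147 0 0 0 -0.883" --pt "0.2033 -0.147 0 0 0 -0.883" --pt "0.2033 -0.147 0 0 0 -0.883"

```text
time: 5.6
position: [0.5658, 0.0835, 0.2194]
tcp_rot: [-2.317, -2.121, 0.002]
force: [-0.6, -0.4, -4.7]
finger_gap: 0.0497
```

```bash
python3 - <<'E'
from d import *
im=snap('scene','s3');o=get_obs();print(o['position'],o['tcp_rot'],o['force'])
q=proj(im,[[.566,.084,.116],[.566,.084,.15]]);print(q)
crop('s3',205,160,150,120,5,'c6')
E
```

```text
[0.56585458 0.08309149 0.21969523] [-2.31743253e+00 -2.12007553e+00  1.72094117e-03] [-1.07423083 -0.21710735 -5.10200418]
[[261.7111373  221.41478628]
 [261.75123164 213.59761001]]
```

View pics/c6.png

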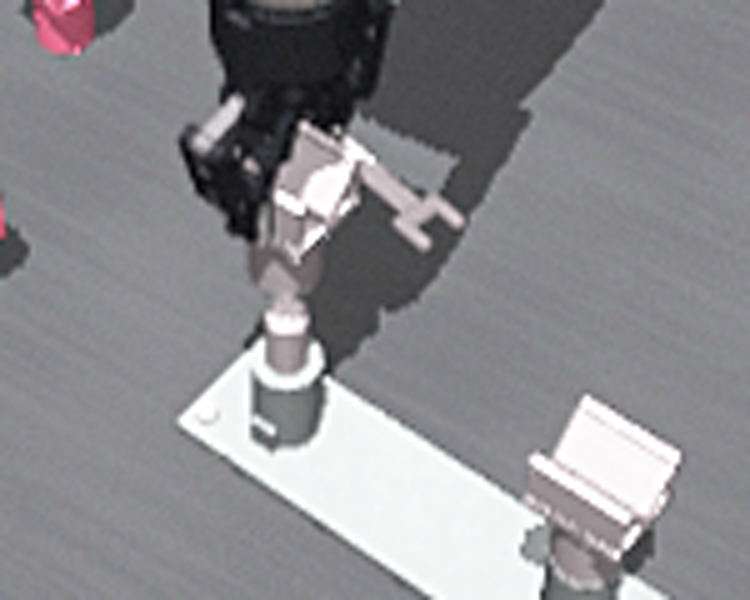

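Call:
carry_out --pt "0 0 0.01 0 0 0" --pt "0 0 0.02 0 0 0" --pt "0 0 0.027 0 0 0" --pt "0 0 0.031 0 0 0" --pt "0 0 0.034 0 0 0" --pt "0 0 0.037 0 0 0" --pt "0 0 0.037 0 0 0"

```text
time: 6.35
position: [0.5662, 0.0839, 0.183]
tcp_rot: [-2.316, -2.123, 0.0]
force: [-0.7, 0.1, -5.1]
finger_gap: 0.0491
```

Call:
carry_out --pt "0 0 0.002 0 0 0" --pt "0 0 0.004 0 0 0" --pt "0 0 0.006 0 0 0" --pt "0 0 0.006 0 0 0"

```text
time: 6.75
position: [0.5662, 0.0839, 0.1771]
tcp_rot: [-2.316, -2.123, 0.0]
force: [0.4, 0.1, -5.0]
finger_gap: 0.0495
```

```bash
python3 - <<'E'
from d import *
o=get_obs();print(o['position'],o['tcp_rot'],o['force'],o['ft_torque'])
for v in([.001,0,0],[0,.001,0]):w2t(v)
E
```

```text
[0.56616724 0.08394445 0.17706109] [-2.31573846e+00 -2.12259544e+00  2.83876502e-04] [ 0.38295251  0.1335107  -4.96514393] [ 0.04957308 -0.05896452 -0.00260384]
t [ 0.0001  0.001  -0.    ]
t [ 0.001  -0.0001  0.    ]
```

Call:
carry_out --pt "0 0 0.003 0 0 0" --pt "0 0 0.006 0 0 0" --pt "0 0 0.009 0 0 0" --pt "0 0 0.012 0 0 0" --pt "0 0 0.012 0 0 0"

```text
time: 7.25
position: [0.5661, 0.0839, 0.1648]
tcp_rot: [-2.316, -2.122, 0.001]
force: [-0.0, 0.1, -5.8]
finger_gap: 0.0492
```

Call:
carry_out --pt "0 0 0.004 0 0 0" --pt "0 0 0.008 0 0 0" --pt "0 0 0.012 0 0 0" --pt "0 0 0.016 0 0 0" --pt "0 0 0.019 0 0 0" --pt "0 0 0.019 0 0 0"

```text
time: 7.85
position: [0.5661, 0.0839, 0.1458]
tcp_rot: [-2.316, -2.122, 0.001]
force: [-0.1, 0.6, -4.2]
finger_gap: 0.0494
```

```bash
python3 - <<'E'
from d import *
o=get_obs();print(o['position'],o['tcp_rot'],o['force'],o['ft_torque'])
snap('scene','s4');crop('s4',205,160,150,120,5,'c7')
E
```

```text
[0.5661075  0.08392864 0.14579742] [-2.31553923e+00 -2.12235888e+00  8.14804714e-04] [-0.13673466  0.56948844 -4.24798372] [-0.00075934  0.02252258  0.02218899]
```

View pics/c7.png

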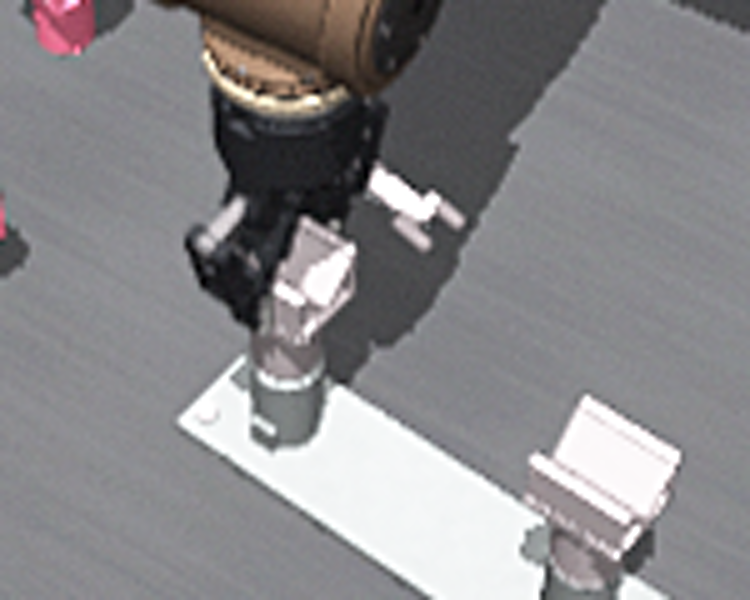

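Call:
carry_out --pt "0 0 0.001 0 0 0" --pt "0 0 0.002 0 0 0" --pt "0 0 0.003 0 0 0" --pt "0 0 0.004 0 0 0" --pt "0 0 0.004 0 0 0"

```text
time: 8.4
position: [0.5662, 0.0839, 0.1422]
tcp_rot: [-2.316, -2.123, 0.0]
force: [0.6, -0.5, -5.3]
finger_gap: 0.0496
```

Call:
carry_out --pt "0 0 0.0005 0 0 0" --pt "0 0 0.001 0 0 0" --pt "0 0 0.0015 0 0 0" --pt "0 0 0.0015 0 0 0"

```text
time: 8.8
position: [0.5663, 0.084, 0.1412]
tcp_rot: [2.316, 2.123, 0.001]
force: [-2.4, 0.1, 1.4]
finger_gap: 0.0492
```

Call:
carry_out --pt "0 0 0.0003 0 0 0" --pt "0 0 0.0006 0 0 0" --pt "0 0 0.0006 0 0 0"

```text
time: 9.1
position: [0.5664, 0.084, 0.1412]
tcp_rot: [2.315, 2.123, 0.001]
force: [-3.9, 0.5, 8.4]
finger_gap: 0.0492
```

Call:
carry_out --pt "0 0 0 0 0 0" --pt "0 0 0 0 0 0" --pt "0 0 0 0 0 0" --pt "0 0 0 0 0 0" --pt "0 0 0 0 0 0" --pt "0 0 0 0 0 0" --fingers 0.0854 --grip_force 20

```text
time: 9.7
position: [0.5663, 0.084, 0.1401]
tcp_rot: [-2.316, -2.123, -0.0]
force: [-0.5, -0.6, -1.1]
finger_gap: 0.0855
```

Call:
carry_out --pt "0 0 -0.01 0 0 0" --pt "0 0 -0.03 0 0 0" --pt "0 0 -0.06 0 0 0" --pt "0 0 -0.09 0 0 0" --pt "0.0 0 -0.12 0 0 0" --pt "-0.03 0 -0.12 0 0 0" --pt "-0.07 0 -0.12 0 0 0" --pt "-0.11 0 -0.12 0 0 0" --pt "-0.15 0 -0.12 0 0 0" --pt "-0.18 0 -0.12 0 0 0" --pt "-0.2 0 -0.12 0 0 0" --pt "-0.2 0 -0.12 0 0 0"

```text
time: 10.9
position: [0.5487, -0.1174, 0.2608]
tcp_rot: [2.318, 2.119, 0.0]
force: [0.1, 0.5, -0.7]
finger_gap: 0.0853
```

```bash
python3 - <<'E'
from d import *
o=get_obs();print(o['position'],o['tcp_rot'],o['force'])
snap('top','t5');snap('scene','s5')
A=cv2.resize(load('t5')['pixels'][150:205,125:258,::-1],None,fx=6,fy=6,interpolation=cv2.INTER_CUBIC)
B=cv2.resize(load('s5')['pixels'][185:285,230:363,::-1],None,fx=2.5,fy=2.5,interpolation=cv2.INTER_CUBIC)
B=cv2.copyMakeBorder(B,0,0,0,A.shape[1]-B.shape[1],0)
cv2.imwrite('pics/c8.png',np.vstack([A,B]))
E
```

```text
[ 0.54866781 -0.11743497  0.26084422] [2.31822450e+00 2.11915493e+00 3.76543365e-04] [ 0.12965117  0.48698845 -0.68835555]
```

View pics/c8.png

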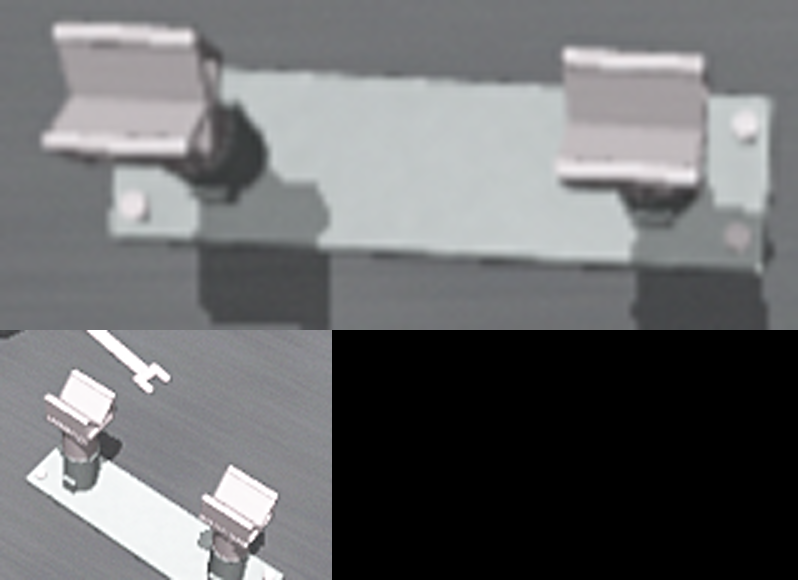

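```bash
python3 - <<'E'
from h import *
im=load('t5');g=im['pixels'].mean(2)
def ridge(x0,x1,y0,y1):
    x0,x1=125+x0/6,125+x1/6;P=[]
    for u in range(int(np.ceil(x0)),int(x1)+1):
        yc=150+(y0+(y1-y0)*(u-x0)/(x1-x0))/6; r=np.arange(int(round(yc))-2,int(round(yc))+3)
        w=np.clip(g[r,u]-195,0,None)
        if w.sum()>0:P.append(atz(im,u,(w*r).sum()/w.sum(),.16)[:2])
    P=np.array(P);s,i=np.polyfit(P[:,1],P[:,0],1);res=np.std(P[:,0]-s*P[:,1]-i)
    print(len(P),'yaw',round(90-np.degrees(np.arctan(s)),2),'mean',P.mean(0).round(4),'res',res.round(5));return P.mean(0)
a=ridge(64,184,33,41);b=ridge(574,694,58,66);c=ridge(54,174,142,150);d=ridge(568,690,173,181)
for p,q in((b,a),(d,c)):
    print('line',np.degrees(np.arctan2(*(p-q)[::-1]*-1)),np.linalg.norm(p-q))
E
```

```text
20 yaw 84.31 mean [0.6064 0.2823] res 0.00037
20 yaw 85.71 mean [0.5892 0.0811] res 0.0003
21 yaw 84.28 mean [0.5629 0.2857] res 0.00042
21 yaw 84.5 mean [0.5452 0.0831] res 0.00034
line 85.09947611492858 0.20194814826585528
line 84.99001431911721 0.20329861361276225
```

```bash
python3 -c "
from plant import sign_off;print(sign_off())"
```

```text
the job is handed in; nothing more can be done
None
```

The loose grey V-head is on the bare post, seated on the shoulder and released. I handed the job in at about 11 s of the 40 s allowed.

- **Seating:** I lowered it in small steps and felt no side contact until the rim touched the shoulder. The wrist force then rose from about -5 N to +8 N, and the tool height (0.141 m) matched the height expected for a fully seated head. I opened the fingers only after that.
- **Groove alignment:** In the last top picture, the new head's groove measured 85.1° (its two ridges 85.7° and 84.5°). The fitted head measured 84.3°, and the line between the two heads 85.0°. The roughly 0.8° gap is about as fine as the picture can resolve, so I left it as it was.
- **Spacing:** The same picture gave 202 to 203 mm between the heads, against the nominal 200 mm. I put that down to camera calibration.
- **Other heads:** I did not touch the flat-topped head or the pink heads. I took no separate last picture of them.

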